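# Feed a sample carrier into the colour reader's dock with a push stick

## Robot

A 6-joint arm with a two-finger parallel gripper is mounted at the origin on the work surface. World frame = base frame: x ahead of the robot, y to its left, z up, the work surface at z = 0. Lengths are in mm, angles in rad, forces in N, time in s.
With the tool pointing down it reaches from about 350 to 975 mm from the base axis. Payload 7.1 kg.
Tool frame: the origin (TCP) lies midway between the tips of the shut fingers; the grasp point (between the pads) lies 19 mm behind it; z points along the fingers, x is the direction in which the jaws open and shut, and the axes are right-handed (so a half turn about z gives the same grasp; the last joint's range is limited). The gripper opens to 88 mm and grips with 3 to 60 N. Pads are 20 mm wide; open, the fingers measure 115 mm over their backs; the gripper's body (75 mm by 178 mm) begins 61 mm behind the grasp point.
Start: joints at [1.128, 0.423, 1.63, -0, 1.089, -0.019], TCP at [256.985, 569.705, 222.675] pointing down, gripper open.
Joint ranges: [-3, 3], [-0.9, 2.11], [0.09, 2.58], [-1.31, 4.45], [0.11, 2.69], [-2.54, 2.54]. Speed limits (rad/s): [2.39, 2.39, 3.01, 3.14, 3.14, 3.14].

## Interface

Orientations are given as a rotation vector (axis times angle).
In Python, from workcell import telemetry, imaging, ticket gives the robot as it stands.
- The arm moves only by the tool jog_arm, never from a script. Its arguments are lists of equal length, an entry for each row: "travel": the shift along the world's x, y, z in units of 400 mm (1.0 is 400 mm), a list of three; "dr": the turn, a rotation vector about the world's x, y, z in units of 90 degrees (1.0 is 90 degrees), a list of three. In form: {"travel": [[tx, ty, tz], ...], "dr": [[wx, wy, wz], ...]}. A call has exactly 10 rows; each row is the pose to reach, as a shift and turn from the pose measured when the call began; what a row does not reach only later rows make up. A row lasts 1/10 s, in which the tool goes at most 50 mm and 8.59 degrees, less where a joint would pass 70% of its speed; a pose out of reach is approached as far as the arm can. A call with a number of a shift or a turn outside -1 to 1 is refused whole. A call with a gripper value outside its range is refused whole. "hand" is the opening, from -1 (shut) to 1 (fully open), set as the call begins (left out, the last holds). The fingers move at their own pace and stop on an object; the grip force is fixed at half the most. Time passes only in rows, so rows that repeat a pose let the fingers close, or fill a call up. It gives the time, the measured TCP pose, the force and the opening at its end, in the units of the state.
- telemetry.get_obs(): the state, without advancing time (a new reading comes with each control period).
- imaging.get_image(name): name is "side" or "top" or "wrist"; returns a dict with "pixels" (420x560x3 uint8, red, green, blue), "range_z" (420x560 float32, mm along the optical axis (not along the pixel's ray), 0 where there is no reading), "fx", "fy", "cx", "cy" (pixels), "k1" (the pictures are not rectified: a ray, as slopes to the right and down, at radius r is drawn at 1 + k1 r^2 times it, then the intrinsics apply), "extrinsics" (4x4, takes a point from world to camera coordinates). Camera axes: x right, y down, z forward; pixel columns grow to the right and rows downward; lengths in mm; the calibration is good to about 2 mm. A picture is of the moment at which its call begins.
- ticket.close_job(): hands the job in, once; it reports no verdict.
The state is a dict: "t": time; "qpos": joint angles; "qvel": joint speeds; "joint_torque": joint torques, N m; "ee_pos": TCP position; "orientation": TCP orientation; "ft_force": force on the tool from outside, world axes, zero at the start; "moment": the same for the moment, N m; "width": finger opening in mm.
Only numpy, scipy, OpenCV 4.12 (cv2) and the standard library are available. Lean on these libraries where they do the work, as an engineer would, in place of code of your own. Each camera call takes 0.05 s, during which the arm holds its last target. There are 200 camera calls.

## Task

Lay the sample carrier lengthwise on the open loading apron of the reader's guide and let go of it. Then, holding the wooden push stick by its handle, use it to push the carrier through the covered channel until the spring ball catch has snapped down behind it and it sits firmly against the stop, never pushing it with more than about 15 N. Finally draw the stick out and lay it back on the bench, foot down as you found it, off the guide, leaving everything else where it is.

Things in the scene. Friction and masses are not known exactly. Their poses are not given: they have to be found in the camera images.
- guide: Low aluminium guide track fixed to the bench, a white reader box (70 x 80 x 75 mm high, x = 205 to 275) at its far end. Origin on the bench under the mouth of the covered channel, on the centre line; +x = feed direction, towards the reader; z up. All numbers here are mm in this frame. Floor plate 62 wide, its top at z = 6, from x = -90 to 190.
- apron (a point): Centre of the loading apron, on its floor (x = -55, z = 6 in the guide's frame; same axes). Apron x = -90 to -25, open above and at the rear (-x); side ledges 42 mm apart and only 6 high (top z = 12). From x = -25 to 0 the side walls (top z = 28) narrow from 42 to 31 apart.
- mouth (a point): Mouth of the channel, on its floor (x = 0, z = 6 in the guide's frame; same axes). Channel walls 31 mm apart, top z = 28, x = 0 to 160. From x = 4 to 52 lips (z = 28 to 32) cover it but for a 12 mm slot along the middle, so the carrier can only come in from the apron.
- dock_mid (a point): Middle of where a docked carrier's centre may end: x = 94 to 138 mm in guide's frame (this point: x = 116, z = 16). A dark steel docking head straddles the walls there; its setting along the channel differs each time and is not reported: stop face x = 122 to 166, catch bridge (underside z = 50, cap to 70) 57 before it. It is sprung: yields about 1 mm per 8 N on the stop.
- catch (a joint): Spring ball catch (steel ball, 20 mm across) under the head's bridge: metres lifted. 0 = down (ball bottom z = 22 mm, 4 below the carrier's top), about 0.004 while the carrier passes under, below about 0.001 once its tail has gone by; it then presses the carrier on the stop. Getting under it takes a few N (below 9); the stop is a steady rise above that: 10 to 13 N suffices.
- carrier_center (a point): Centre of the loose sample carrier: grey plastic block 56 mm long (its x) x 28 wide (y) x 20 high (z), both ends fully rounded (half-cylinders of radius 10 about y), white ceramic tile in its top, about 60 g. Lies flat on the bench; either end may lead. The point is half-way up, 10 mm above its underside.
- stick_handle (a point): Middle of the upright handle of the loose wooden push stick: handle 36 mm (x) x 24 (y, grip this way) x 60 high; the point is 30 mm above the underside. A foot 18 wide x 12 high runs 120 mm from the handle along +x at the very bottom; its flat end is 138 ahead of this point. About 150 g. Stands on its flat underside.
- stick_tip (a point): Centre of the flat pushing end of the stick's foot, 138 mm ahead (+x) of the handle's middle and 6 mm above the stick's underside; axes as the stick's.
- bottle_a: Bystander: amber bottle with blue cap, radius 36, 170 high; origin at its foot. Leave it alone.
- bottle_b: Bystander: second such amber bottle. Leave it alone.
- beaker: Bystander: glass beaker, radius 32, 80 high; origin at its foot. Leave it alone.
- dish: Bystander: shallow glass dish, radius 35, 14 high; origin at its foot. Leave it alone.
- tip_tray: Bystander: open white tray 110 x 80 x 35 high; origin at its foot. Leave it alone.
- jar: Bystander: glass jar with white lid, radius 28, 70 high; origin at its foot. Leave it alone.
- spatula: Bystander: steel spatula lying on the bench. Leave it alone.
Mind the look-alikes: they are no part of the job. Leave any red look-alike of the part that bears stick_handle alone.

How it is judged (in metres and radians):
On the way, in this order (a step that is already met when the one before it is completed fails the run):
1. the carrier lies released on the loading apron, lengthwise between the ledges (x of carrier_center in the frame of guide between -0.085 and 0 m and y of carrier_center in the frame of guide between -0.011 and 0.011 m and height (world z) of carrier_center between 0.013 and 0.019 m and angle between the x axis of carrier_center and the x axis of guide, either way round below 0.4 rad and contact force between the fingers and carrier below 0.1 N), for 0.2 s.
2. the stick pushes the carrier into the covered channel (x of carrier_center in the frame of guide above 0.03 m and contact force between stick and carrier above 0.2 N and y of carrier_center in the frame of guide between -0.006 and 0.006 m).
3. the carrier is docked: the catch has dropped behind it (x of carrier_center in the frame of guide above 0.088 m and value of joint catch below 0.002 m and y of carrier_center in the frame of guide between -0.006 and 0.006 m), for 0.2 s.
At the end, for the whole second after the job is handed in: Carrier docked: centre over 88 mm past the channel's mouth, within 6 mm of its centre line, ball catch down behind it (lifted under 2 mm). Stick at rest on the bench foot down (handle's middle 27 to 33 mm up, tilt under 0.06 rad), not touching the guide (all of step 3 and height (world z) of stick_handle between 0.027 and 0.033 m and angle between stick_handle's own z axis and vertical below 0.06 rad and contact force between stick and guide below 0.05 N and linear speed of each of stick, carrier below 0.01 m/s).
It fails at once if the stick pushes the carrier with more than 18 N (contact force between stick and carrier above 18 N).
It fails at once if the fingers push the carrier once it is in the channel (x of carrier_center in the frame of guide above 0.01 m and contact force between the fingers and carrier above 0.5 N and y of carrier_center in the frame of guide between -0.006 and 0.006 m).
It fails at once if a bystander is moved more than 30 mm (distance of any of bottle_a, bottle_b, beaker, dish, tip_tray, jar, spatula from where it was at the start of the episode above 0.03 m).
It also fails if it takes over 72 s, if anything falls off the work surface, if the arm or the gripper's body presses on something with over 40 N, if the wrist force passes 120 N, or if a joint passes its speed limit or range.

## Working session

There is one attempt and no reset: what is moved stays moved. The work goes in short steps, Python scripts to look and compute and a tool call to move; the robot and the scene stay as the last step left them, time stands still between calls to the robot, and variables do not carry over. Pictures are saved under pics/ and viewed, about 8 in all and at most 12, crops included, and the job is handed in when it is done.

Besides the shell and the picture viewer there is one more tool, called after "Emit:" as name(argument=value, ...), one argument or row to a line, values as JSON. jog_arm: Moves the arm, as the interface text tells. Its arguments: {"type":"object","properties":{"travel":{"type":"array"},"dr":{"type":"array"},"hand":{"type":"number"}},"required":["travel","dr"]}

```bash
mkdir -p pics && ls
cat > h.py <<'E'
import numpy as np, cv2
from workcell import telemetry, imaging, ticket
def grab(n):
    im=imaging.get_image(n); np.save(f'pics/{n}.npy',im,allow_pickle=True); return im
def load(n): return np.load(f'pics/{n}.npy',allow_pickle=True).item()
def save(im,name,box=None,s=1):
    p=im['pixels'][:,:,::-1]
    if box: p=p[box[1]:box[3],box[0]:box[2]]
    cv2.imwrite('pics/'+name,cv2.resize(p,None,fx=s,fy=s,interpolation=cv2.INTER_CUBIC))
def ray(im,u,v):
    K=np.array([[im['fx'],0,im['cx']],[0,im['fy'],im['cy']],[0,0,1.]])
    d=np.array([(u-im['cx'])/im['fx'],(v-im['cy'])/im['fy']]); x=d.copy()
    for _ in range(20): x=d/(1+im['k1']*(x@x))
    E=np.array(im['extrinsics']); R,t=E[:3,:3],E[:3,3]
    return -R.T@t, R.T@np.array([x[0],x[1],1.])
def atz(im,u,v,z):
    o,d=ray(im,u,v); return o+d*(z-o[2])/d[2]
def dep(im,u,v):
    o,d=ray(im,u,v); return o+d*im['range_z'][int(round(v)),int(round(u))]
def proj(im,P):
    E=np.array(im['extrinsics']); c=E[:3,:3]@np.asarray(P,float)+E[:3,3]; x=c[:2]/c[2]; x=x*(1+im['k1']*(x@x))
    return np.array([im['fx']*x[0]+im['cx'],im['fy']*x[1]+im['cy']])
E
python3 - <<'E'
from h import *
a=grab('top');save(a,'top1.png',None,1.42);b=grab('side');save(b,'side1.png',None,1.42)
print(a['extrinsics'],a['fx'],a['k1']);print(telemetry.get_obs())
E
```

```text
pics
[[-2.26628788e-02 -9.99546917e-01  1.98079268e-02  2.11481191e+01]
 [-9.86249683e-01  1.91083704e-02 -1.64153688e-01  4.91274248e+02]
 [ 1.63700816e-01 -2.32557567e-02 -9.86235881e-01  1.02838368e+03]
 [ 0.00000000e+00  0.00000000e+00  0.00000000e+00  1.00000000e+00]] 396.75872393578675 -0.007667945803052049
{'t': 0.1, 'qpos': array([ 1.12801700e+00,  4.23770391e-01,  1.63059467e+00, -6.78371642e-06,
        1.08861156e+00, -1.90391345e-02]), 'qvel': array([ 8.82678281e-04,  7.24914708e-07, -6.80047269e-04,  1.89397534e-04,
        3.38587110e-04, -1.34909399e-03]), 'joint_torque': array([-3.30125185e-04, -5.45617247e+01, -2.74321532e+01,  6.44658390e-02,
        1.88010262e-02, -7.20213461e-05]), 'ee_pos': array([256.76953107, 569.27192974, 221.98313583]), 'orientation': array([ 2.63829281e+00,  1.70423065e+00, -1.84280968e-03]), 'ft_force': array([ 0.04528214, -0.18273629, -1.13118291]), 'moment': array([-0.0252876 ,  0.03440697,  0.02029478]), 'width': 87.80949327888642}
```

View pics/top1.png

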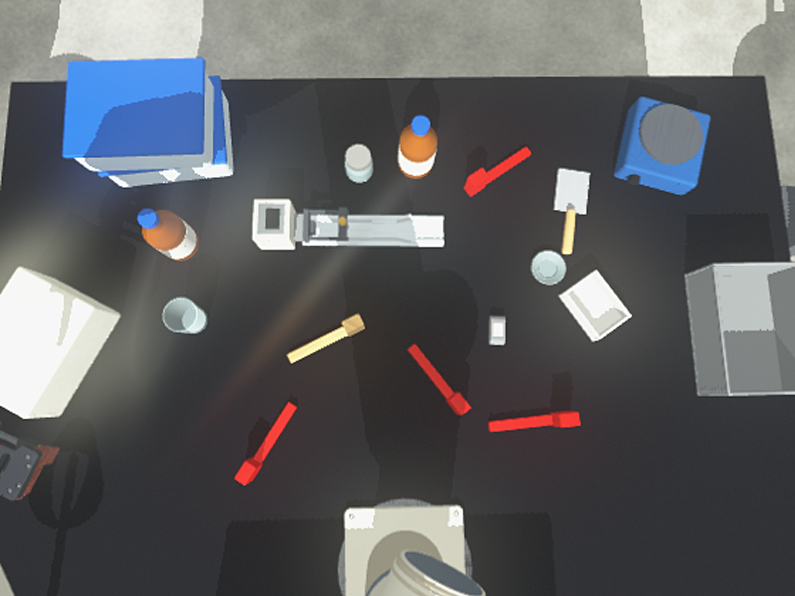

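View pics/side1.png

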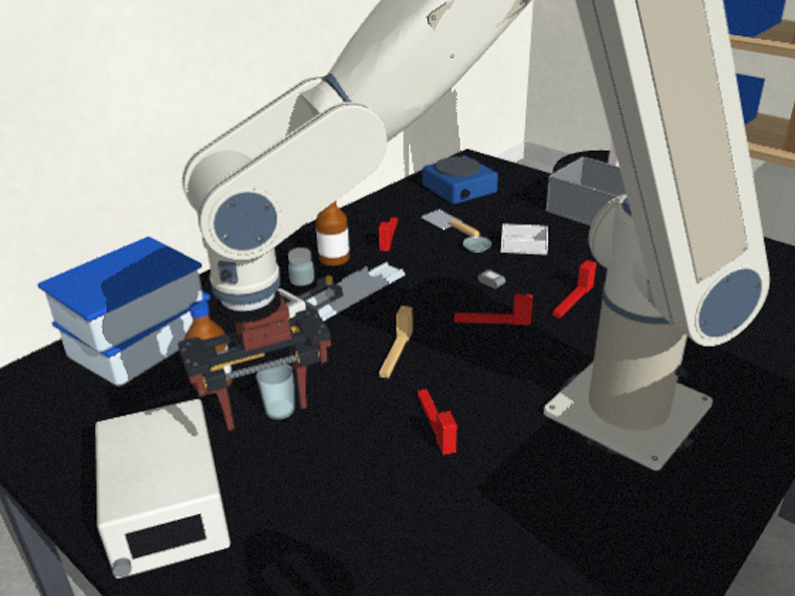

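The top view (795x596) shows the wooden stick with its handle at (353,324) and tip at (290,357). The red look-alikes are at (440,380), (535,421), (265,445) and (498,170). The carrier is the grey block at (497,330). The dish is at (548,267), the tray at (595,305), and the spatula handle at (568,230) is also wooden. The guide runs from its apron end at (443,230) to the reader at (273,224). I choose the wooden stick and the grey block, and will check them in one crop.

Run:
```python
from h import *
a=load('top');save(a,'c1.png',(170,125,370,265),4)
for n,u,v,z in [('handle',353,324,60),('tip',290,357,12),('car',497,328,20),('apronrear',444,231,6),('reader',273,224,75)]:
    print(n,atz(a,u/1.42,v/1.42,z).round(1),dep(a,u/1.42,v/1.42).round(1))
```

```text
handle [444.9  87.7  60. ] [444.5  87.5  63. ]
tip [389.8 210.9  12. ] [389.6 210.5  14.5]
car [ 436.5 -187.1   20. ] [ 436.2 -186.7   22. ]
apronrear [635.4 -93.7   6. ] [ 6.374e+02 -9.450e+01 -6.000e-01]
reader [634.2 234.3  75. ] [633.8 234.   76.4]
```

View pics/c1.png

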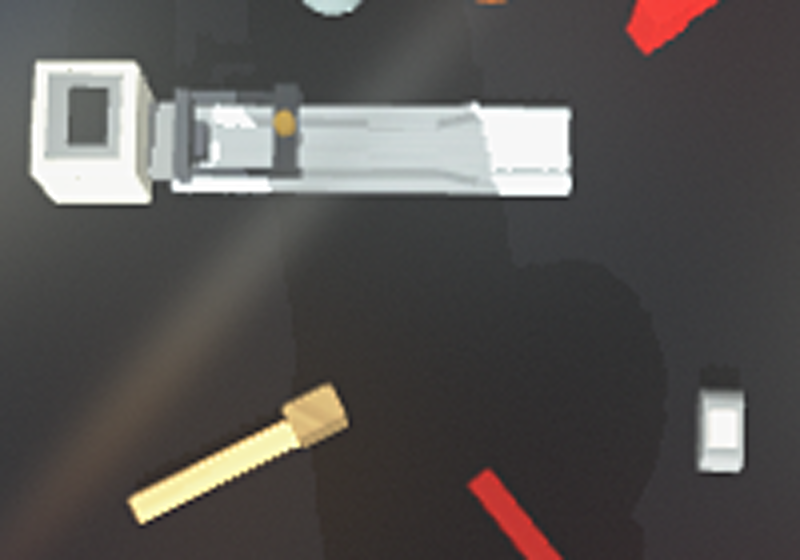

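The crop confirms the stick: a wooden handle at (317,415) and a foot to (138,510). The carrier is at (721,430), lengthwise along world x with its white tile visible. The guide runs from its rear at (571,150) to the reader at (90,130). The ball is at (285,122), with the head stop near (200,140). I'll move over the carrier.

Emit:
jog_arm(
  travel=[
    [0.2, -0.95, 0.05],
    [0.2, -0.95, 0.05],
    [0.2, -0.95, 0.05],
    [0.2, -0.95, 0.05],
    [0.2, -0.95, 0.05],
    [0.2, -0.95, 0.05],
    [0.2, -0.95, 0.05],
    [0.2, -0.95, 0.05],
    [0.2, -0.95, 0.05],
    [0.2, -0.95, 0.05],
  ],
  dr=[
    [0, 0, 0.27],
    [0, 0, 0.27],
    [0, 0, 0.27],
    [0, 0, 0.27],
    [0, 0, 0.27],
    [0, 0, 0.27],
    [0, 0, 0.27],
    [0, 0, 0.27],
    [0, 0, 0.27],
    [0, 0, 0.27],
  ],
  hand=1,
)

```text
t: 1.1
ee_pos: [337.0, 188.8, 242.1]
orientation: [2.224, 2.218, -0.001]
ft_force: [-0.1, 0.9, 0.2]
width: 87.6
```

Emit:
jog_arm(
  travel=[
    [0.23, -0.94, 0],
    [0.23, -0.94, 0],
    [0.23, -0.94, 0],
    [0.23, -0.94, 0],
    [0.23, -0.94, 0],
    [0.23, -0.94, 0],
    [0.23, -0.94, 0],
    [0.23, -0.94, 0],
    [0.23, -0.94, 0],
    [0.23, -0.94, 0],
  ],
  dr=[
    [0, 0, 0],
    [0, 0, 0],
    [0, 0, 0],
    [0, 0, 0],
    [0, 0, 0],
    [0, 0, 0],
    [0, 0, 0],
    [0, 0, 0],
    [0, 0, 0],
    [0, 0, 0],
  ],
)

```text
t: 2.1
ee_pos: [429.4, -186.5, 241.4]
orientation: [-2.224, -2.218, 0.001]
ft_force: [-0.0, 0.6, -0.5]
width: 87.8
```

Run:
```python
from h import *
a=grab('wrist');save(a,'w1.png',None,1.4)
o=telemetry.get_obs();print(o['ee_pos'],o['orientation'],o['qpos'],o['ft_force'])
print(np.round(a['extrinsics'],3),a['fx'],a['k1'])
for P in [(436,-187,20),(635,-94,6),(440,-190,20)]: print(proj(a,P)*1.4)
```

```text
[ 429.09879155 -185.81839583  241.46394053] [-2.22240467e+00 -2.21920766e+00  9.97850755e-04] [-4.33925286e-01  1.65080407e-01  1.94827152e+00 -3.34719836e-04
  1.02930235e+00 -2.00310937e+00] [-0.60516421 -0.52191191 -0.05697328]
[[ 2.00000e-03  1.00000e+00  0.00000e+00  1.84833e+02]
 [ 9.57000e-01 -2.00000e-03  2.89000e-01 -4.51657e+02]
 [ 2.89000e-01 -0.00000e+00 -9.57000e-01  2.85567e+02]
 [ 0.00000e+00  0.00000e+00  0.00000e+00  1.00000e+00]] 358.03570815259496 -0.09603097620183508
[394.29847795 255.83333056]
[494.1716843  460.31296777]
[390.49424317 260.82006764]
```

View pics/w1.png

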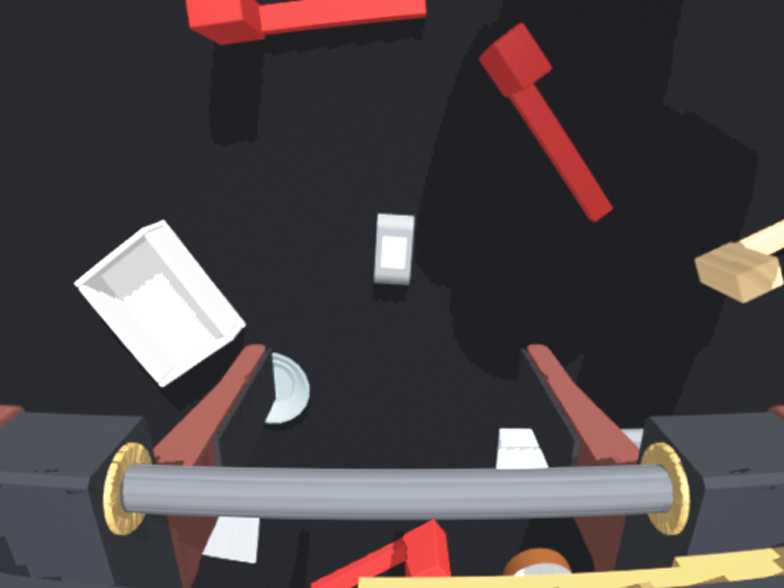

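The wrist view shows the carrier tile at (394,252), within 4 px of the prediction. Its axis is almost along world x. Next I'll refine the centre and yaw.

Run:
```python
from h import *
a=load('wrist');g=a['pixels'].astype(int).min(2)
m=np.zeros_like(g,np.uint8);m[145:215,255:310]=(g[145:215,255:310]>90)
n,l,s,c=cv2.connectedComponentsWithStats(m);k=1+s[1:,4].argmax();print(s[k])
cnt=cv2.findContours((l==k).astype(np.uint8),0,1)[0][0]
v,u=np.nonzero((l==k)&(g>200))
W=np.array([atz(a,x,y,20)[:2] for x,y in zip(u,v)],np.float32)
print('tile',cv2.minAreaRect(W),W.mean(0))
W=np.array([atz(a,x,y,12)[:2] for x,y in cnt[:,0]],np.float32);print('body',cv2.minAreaRect(W))
v,u=np.nonzero(l==k);P=np.array([dep(a,x,y) for x,y in zip(u,v)]);P=P[P[:,2]>17];print(P.mean(0),cv2.minAreaRect(P[:,:2].astype(np.float32)))
```

```text
[ 267  152   29   51 1323]
tile ((426.6365051269531, -186.6802215576172), (25.936704635620117, 46.423919677734375), 89.33372497558594) [ 424.71494 -187.26994]
body ((432.0791015625, -187.751953125), (29.70754051208496, 56.56865310668945), 86.1007080078125)
[ 431.57543977 -188.21009222   21.49167169] ((404.2638854980469, -186.3473663330078), (27.975820541381836, 109.18594360351562), 86.03604125976562)
```

Emit:
jog_arm(
  travel=[
    [0.007, -0.0055, -0.1],
    [0.007, -0.0055, -0.2],
    [0.007, -0.0055, -0.3],
    [0.007, -0.0055, -0.4],
    [0.007, -0.0055, -0.48],
    [0.007, -0.0055, -0.53],
    [0.007, -0.0055, -0.56],
    [0.007, -0.0055, -0.58],
    [0.007, -0.0055, -0.58],
    [0.007, -0.0055, -0.58],
  ],
  dr=[
    [0, 0, -0.043],
    [0, 0, -0.043],
    [0, 0, -0.043],
    [0, 0, -0.043],
    [0, 0, -0.043],
    [0, 0, -0.043],
    [0, 0, -0.043],
    [0, 0, -0.043],
    [0, 0, -0.043],
    [0, 0, -0.043],
  ],
)

```text
t: 3.15
ee_pos: [432.5, -187.9, 10.2]
orientation: [2.296, 2.144, -0.0]
ft_force: [-0.1, -0.3, 0.1]
width: 87.8
```

Emit:
jog_arm(
  travel=[
    [0, 0, 0],
    [0, 0, 0],
    [0, 0, 0],
    [0, 0, 0],
    [0, 0, 0],
    [0, 0, 0],
    [0, 0, 0],
    [0, 0, 0],
    [0, 0, 0],
    [0, 0, 0],
  ],
  dr=[
    [0, 0, 0],
    [0, 0, 0],
    [0, 0, 0],
    [0, 0, 0],
    [0, 0, 0],
    [0, 0, 0],
    [0, 0, 0],
    [0, 0, 0],
    [0, 0, 0],
    [0, 0, 0],
  ],
  hand=-1,
)

```text
t: 4.15
ee_pos: [432.4, -187.9, 10.1]
orientation: [2.296, 2.144, -0.0]
ft_force: [0.4, -0.6, 0.0]
width: 27.5
```

Run:
```python
from h import *
a=load('top')
# guide features in crop c1 coords (box 170,125 scale 4)
f=lambda x,y,z: atz(a,170+x/4-.375,125+y/4-.375,z).round(1)
for n,x,y,z in [('rear L',571,107,12),('rear R',571,195,6),('front R plate',173,192,6),('reader nr',135,62,75),('reader fr',35,62,75),('reader near low',152,203,75),('reader far low',50,203,75),('ball/bridge',287,133,70),('stopfarbar',185,135,70)]: print(n,f(x,y,z))
```

```text
rear L [666.9 -93.4  12. ]
rear R [604.1 -91.7   6. ]
front R plate [611.2 189.2   6. ]
reader nr [682.6 205.2  75. ]
reader fr [683.7 271.9  75. ]
reader near low [585.3 193.3  75. ]
reader far low [586.5 260.2  75. ]
ball/bridge [633.2 104.4  70. ]
stopfarbar [632.9 172.4  70. ]
```

Emit:
jog_arm(
  travel=[
    [0, 0, 0.1],
    [0, 0, 0.22],
    [0, 0, 0.34],
    [0, 0, 0.45],
    [0.1, 0.04, 0.475],
    [0.2, 0.08, 0.475],
    [0.3, 0.12, 0.475],
    [0.4, 0.16, 0.475],
    [0.5, 0.195, 0.475],
    [0.5, 0.195, 0.475],
  ],
  dr=[
    [0, 0, 0],
    [0, 0, 0],
    [0, 0, -0.09],
    [0, 0, -0.18],
    [0, 0, -0.27],
    [0, 0, -0.36],
    [0, 0, -0.45],
    [0, 0, -0.54],
    [0, 0, -0.63],
    [0, 0, -0.7],
  ],
)

```text
t: 5.15
ee_pos: [636.7, -108.0, 199.9]
orientation: [3.079, 0.624, 0.004]
ft_force: [-0.2, -0.2, -0.4]
width: 27.8
```

Emit:
jog_arm(
  travel=[
    [0, 0, 0],
    [0, 0, 0],
    [0, 0, 0],
    [0, 0, 0],
    [0, 0, 0],
    [0, 0, 0],
    [0, 0, 0],
    [0, 0, 0],
    [0, 0, 0],
    [0, 0, 0],
  ],
  dr=[
    [0, 0, -0.09],
    [0, 0, -0.18],
    [0, 0, -0.27],
    [0, 0, -0.27],
    [0, 0, -0.27],
    [0, 0, -0.27],
    [0, 0, -0.27],
    [0, 0, -0.27],
    [0, 0, -0.27],
    [0, 0, -0.27],
  ],
)

```text
t: 6.15
ee_pos: [636.7, -108.0, 199.9]
orientation: [3.14, -0.038, 0.004]
ft_force: [0.6, -0.1, -0.5]
width: 27.6
```

Run:
```python
from h import *
a=load('top')
print('bottle cap',atz(a,421/1.42,122/1.42,170),'jar lid',atz(a,358/1.42,152/1.42,70))
b=grab('wrist');save(b,'w2.png',None,1.4)
o=telemetry.get_obs();print(o['ee_pos'],o['orientation'],o['width'])
for P in [(635,-92,6),(635,-2,6),(635,23,28)]: print(proj(b,P)*1.4)
```

```text
bottle cap [786.51489154 -41.14305439 170.        ] jar lid [776.96317431  73.97392332  70.        ]
[ 636.68745019 -107.9899824   199.89173463] [ 3.14040496 -0.03784163  0.00386639] 27.587528923199432
[392.73560523 233.37537977]
[389.37538232 101.96679996]
[387.9481231   57.81743813]
```

View pics/w2.png

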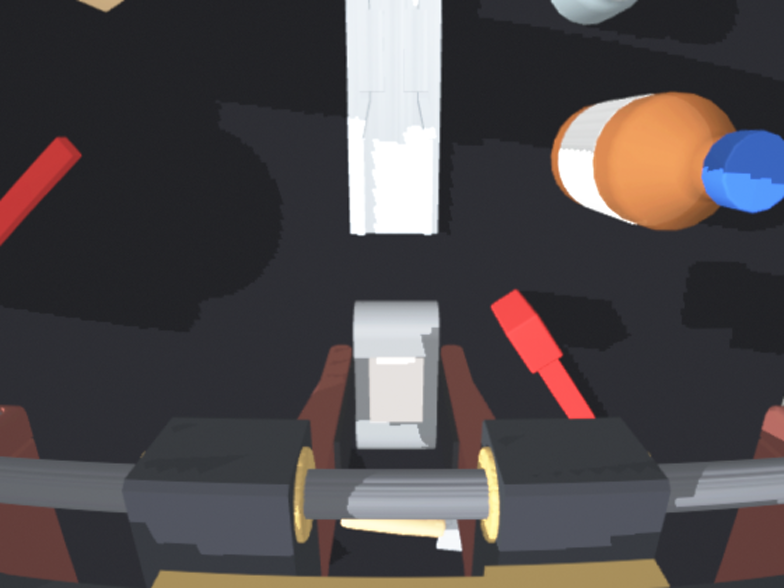

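The wrist view shows the carrier held straight with its centre at (396,375). The guide rear edge is at row 234, cols 349–440, and the mouth-end funnel edges are at (370,93) and (417,93). Bottle_a clears the gripper body by about 25 mm.

Run:
```python
from h import *
b=load('wrist'); f=lambda x,y,z: atz(b,x/1.4-.14,y/1.4-.14,z).round(1)
print('rear L,R z12',f(350,234,12),f(439,234,12),'z6',f(350,234,6),f(439,234,6))
print('mouth',f(370,93,28),f(417,93,28)); print('top edges', f(347,5,28),f(441,5,28)); print('z28 apron end',f(358,138,28),f(424,138,28))
print('carrier',f(354,303,200),f(438,303,200),f(354,447,200),f(438,447,200))
print('red handle',f(518,292,60),f(492,303,60))
# edge fit of the outer guide sides by depth: z>8
g=b['pixels'].astype(int).min(2)
rows=range(4,60,4); L=[];R=[]
for r in rows:
    s=np.nonzero(g[r,230:330]>110)[0]+230
    L.append(atz(b,s[0]-.5,r,28)[:2]);R.append(atz(b,s[-1]+.5,r,28)[:2])
L=np.array(L);R=np.array(R);C=(L+R)/2
print(np.polyfit(C[:,1],C[:,0],1),np.polyfit(L[:,1],L[:,0],1),np.polyfit(R[:,1],R[:,0],1),C[0],C[-1],(R-L)[[0,-1]])
```

```text
rear L,R z12 [604.7 -90.5  12. ] [667.6 -92.   12. ] z6 [604.1 -91.5   6. ] [668.1 -93.1   6. ]
mouth [623.    2.3  28. ] [652.6   1.6  28. ]
top edges [610.7  54.9  28. ] [668.1  53.5  28. ]
z28 apron end [614.3 -25.2  28. ] [656.7 -26.2  28. ]
carrier [622.8 -80.4 200. ] [651.4 -81.1 200. ] [ 619.9 -137.5  200. ] [ 651.6 -138.3  200. ]
red handle [ 713.8 -121.3   60. ] [ 697.4 -128.3   60. ]
[2.54137900e-02 6.37707074e+02] [1.60379022e-02 6.08508554e+02] [3.47876472e-02 6.66918872e+02] [639.14775326  53.74879095] [638.0904094   10.73641069] [[59.05975781 -1.40753671]
 [58.82426793 -1.40644667]]
```

Emit:
jog_arm(
  travel=[
    [0, 0.07, -0.02],
    [0, 0.133, -0.1],
    [0, 0.133, -0.2],
    [0, 0.133, -0.3],
    [0, 0.133, -0.38],
    [0, 0.133, -0.42],
    [0, 0.133, -0.44],
    [0, 0.133, -0.45],
    [0, 0.133, -0.457],
    [0, 0.133, -0.457],
  ],
  dr=[
    [0, 0, 0],
    [0, 0, 0],
    [0, 0, 0],
    [0, 0, 0],
    [0, 0, 0],
    [0, 0, 0],
    [0, 0, 0],
    [0, 0, 0],
    [0, 0, 0],
    [0, 0, 0],
  ],
)

```text
t: 7.2
ee_pos: [637.5, -55.0, 18.1]
orientation: [3.14, -0.038, 0.007]
ft_force: [0.2, 0.4, -0.4]
width: 27.7
```

Emit:
jog_arm(
  travel=[
    [0, 0, 0],
    [0, 0, 0],
    [0, 0, 0],
    [0, 0, 0],
    [0, 0, 0],
    [0, 0, 0],
    [0, 0, 0],
    [0, 0, 0],
    [0, 0, 0],
    [0, 0, 0],
  ],
  dr=[
    [0, 0, 0],
    [0, 0, 0],
    [0, 0, 0],
    [0, 0, 0],
    [0, 0, 0],
    [0, 0, 0],
    [0, 0, 0],
    [0, 0, 0],
    [0, 0, 0],
    [0, 0, 0],
  ],
  hand=0.1,
)

```text
t: 8.2
ee_pos: [637.5, -54.9, 18.1]
orientation: [3.14, -0.038, 0.007]
ft_force: [-0.0, 0.9, 0.5]
width: 48.3
```

Emit:
jog_arm(
  travel=[
    [0, 0, 0.05],
    [0, 0, 0.15],
    [0, 0, 0.25],
    [0, 0, 0.35],
    [0, 0, 0.42],
    [0, 0, 0.46],
    [0, 0, 0.46],
    [0, 0, 0.46],
    [0, 0, 0.46],
    [0, 0, 0.46],
  ],
  dr=[
    [0, 0, 0],
    [0, 0, 0],
    [0, 0, 0],
    [0, 0, 0],
    [0, 0, 0],
    [0, 0, 0],
    [0, 0, 0],
    [0, 0, 0],
    [0, 0, 0],
    [0, 0, 0],
  ],
  hand=0.2,
)

```text
t: 9.2
ee_pos: [636.6, -54.8, 200.2]
orientation: [3.141, -0.038, 0.002]
ft_force: [-0.0, -0.0, -0.1]
width: 52.2
```

Run:
```python
from h import *
b=grab('wrist');save(b,'w3.png',None,1.4)
for P in [(636.7,-56,26)]: print(proj(b,P)*1.4)
```

```text
[396.29157812 263.06388927]
```

View pics/w3.png

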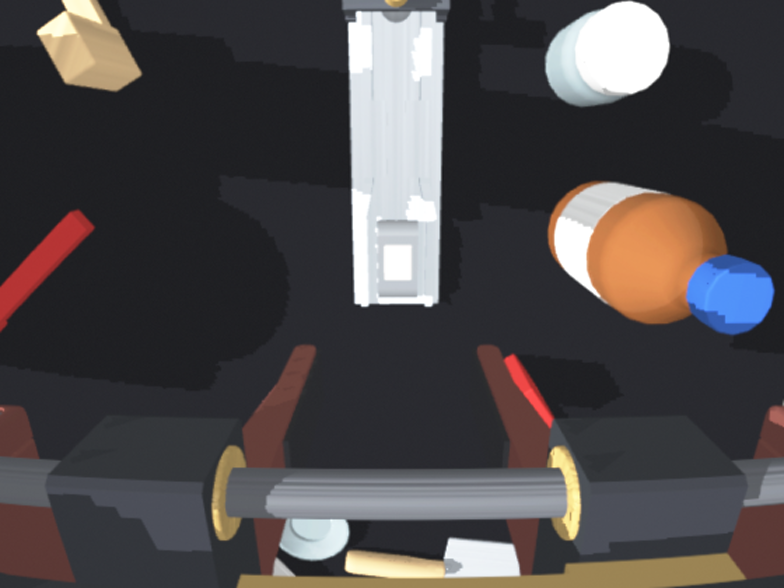

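Emit:
jog_arm(
  travel=[
    [-0.1, 0.08, 0],
    [-0.2, 0.16, 0],
    [-0.3, 0.24, 0],
    [-0.4, 0.32, 0],
    [-0.48, 0.357, 0],
    [-0.48, 0.357, 0],
    [-0.48, 0.357, 0],
    [-0.48, 0.357, 0],
    [-0.48, 0.357, 0],
    [-0.48, 0.357, 0],
  ],
  dr=[
    [0, 0, 0.05],
    [0, 0, 0.1],
    [0, 0, 0.15],
    [0, 0, 0.2],
    [0, 0, 0.25],
    [0, 0, 0.283],
    [0, 0, 0.283],
    [0, 0, 0.283],
    [0, 0, 0.283],
    [0, 0, 0.283],
  ],
)

```text
t: 10.25
ee_pos: [445.3, 87.6, 200.2]
orientation: [3.072, 0.653, 0.002]
ft_force: [-0.4, 0.3, -0.5]
width: 52.5
```

Run:
```python
from h import *
b=grab('wrist');save(b,'w4.png',None,1.4)
o=telemetry.get_obs();print(o['ee_pos'],o['orientation'],o['width'])
for P in [(444.9,87.7,60),(389.8,210.9,12)]: print(proj(b,P)*1.4)
```

```text
[445.20074401  87.60354946 200.23715809] [3.07238487e+00 6.53252729e-01 2.25722946e-03] 52.62533540515858
[395.05414334 273.85218188]
[394.72215298  55.07732698]
```

View pics/w4.png

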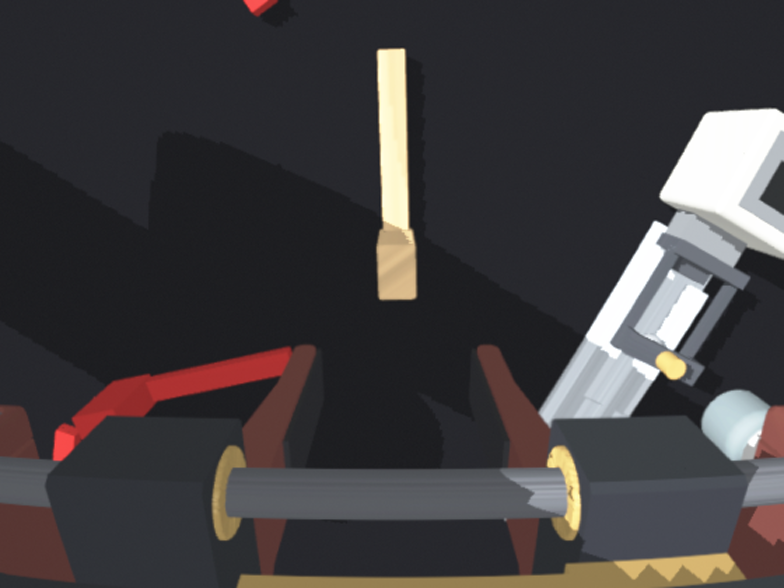

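The carrier lies straight on the apron, with its tile at (398,262) as predicted. The wooden stick's handle top is centred near (397,271) and its foot end near (392,50).

Run:
```python
from h import *
b=load('wrist'); f=lambda x,y,z: atz(b,x/1.4-.14,y/1.4-.14,z)
H=[f(378,243,60),f(414,243,60),f(378,299,60),f(416,299,60)];c=np.mean(H,0);print('handle corners',np.round(H,1),c)
T=(f(378,50,12)+f(405,49,12))/2;print('tip',T, np.linalg.norm((T-c)[:2]),np.degrees(np.arctan2(*(T-c)[[1,0]])))
M1=(f(382,215,12)+f(409,215,12))/2;print('foot yaw',np.degrees(np.arctan2(*(T-M1)[[1,0]])))
for x,y in [(672,365),(625,335),(665,237),(715,265)]: print((x,y),dep(b,x/1.4,y/1.4).round(1))
R=cv2.Rodrigues(telemetry.get_obs()['orientation'])[0];print('jaw',np.degrees(np.arctan2(R[1,0],R[0,0])))
g=load('top')
for x,y in [(285,122),(292,150),(188,110),(188,160),(205,140)]: print('top',dep(g,170+x/4,125+y/4).round(1))
```

```text
handle corners [[427.2 101.4  60. ]
 [447.4 110.4  60. ]
 [441.6  68.3  60. ]
 [463.5  78.1  60. ]] [444.93545879  89.54915944  60.        ]
tip [386.3031505  213.28469977  12.        ] 136.92418163527287 115.35401784682837
foot yaw 115.37529962542143
(672, 365) [636.1 108.1  70.3]
(625, 335) [610.8 109.1  44.2]
(665, 237) [612.1 181.2  22.8]
(715, 265) [642.2 178.7  45.5]
jaw 24.007065969307618
top [639.5 104.6  71. ]
top [623.3 100.8  59.9]
top [657.7 172.8  43.7]
top [624.7 173.9  35.3]
top [639.2 162.4  33.9]
```

Emit:
jog_arm(
  travel=[
    [0, 0.005, -0.1],
    [0, 0.005, -0.2],
    [0, 0.005, -0.29],
    [0, 0.005, -0.36],
    [0, 0.005, -0.4],
    [0, 0.005, -0.42],
    [0, 0.005, -0.4305],
    [0, 0.005, -0.4305],
    [0, 0.005, -0.4305],
    [0, 0.005, -0.4305],
  ],
  dr=[
    [0, 0, 0.015],
    [0, 0, 0.015],
    [0, 0, 0.015],
    [0, 0, 0.015],
    [0, 0, 0.015],
    [0, 0, 0.015],
    [0, 0, 0.015],
    [0, 0, 0.015],
    [0, 0, 0.015],
    [0, 0, 0.015],
  ],
)

```text
t: 11.3
ee_pos: [445.9, 89.7, 28.9]
orientation: [3.064, 0.689, 0.005]
ft_force: [-0.4, -0.6, 0.1]
width: 52.8
```

Emit:
jog_arm(
  travel=[
    [0, 0, 0],
    [0, 0, 0],
    [0, 0, 0],
    [0, 0, 0],
    [0, 0, 0],
    [0, 0, 0],
    [0, 0, 0],
    [0, 0, 0],
    [0, 0, 0],
    [0, 0, 0],
  ],
  dr=[
    [0, 0, 0],
    [0, 0, 0],
    [0, 0, 0],
    [0, 0, 0],
    [0, 0, 0],
    [0, 0, 0],
    [0, 0, 0],
    [0, 0, 0],
    [0, 0, 0],
    [0, 0, 0],
  ],
  hand=-1,
)

```text
t: 12.3
ee_pos: [445.8, 89.7, 28.9]
orientation: [3.064, 0.689, 0.005]
ft_force: [-0.7, -0.2, 5.5]
width: 23.7
```

Run:
```python
from h import *
a=load('top');f=lambda x,y,z: atz(a,x/1.42,y/1.42,z).round(0)
print('dish',f(548,267,10),'spat',f(572,170,2),f(568,250,8),'red',f(470,188,60),f(530,152,12),'tray',f(597,272,35),f(560,290,35))
b=load('wrist')
```

```text
dish [ 557. -297.   10.] spat [ 762. -363.    2.] [ 591. -340.    8.] red [ 705. -141.   60.] [ 798. -276.   12.] tray [ 540. -384.   35.] [ 506. -310.   35.]
```

Emit:
jog_arm(
  travel=[
    [0, 0, 0.05],
    [0, 0, 0.15],
    [0, 0, 0.25],
    [0, 0, 0.35],
    [0, 0, 0.4],
    [0, 0, 0.4],
    [0, 0, 0.4],
    [0, 0, 0.4],
    [0, 0, 0.4],
    [0, 0, 0.4],
  ],
  dr=[
    [0, 0, 0],
    [0, 0, 0],
    [0, 0, 0],
    [0, 0, 0],
    [0, 0, -0.05],
    [0, 0, -0.1],
    [0, 0, -0.15],
    [0, 0, -0.2],
    [0, 0, -0.25],
    [0, 0, -0.2955],
  ],
)

```text
t: 13.3
ee_pos: [445.5, 89.6, 188.5]
orientation: [3.14, -0.039, 0.004]
ft_force: [0.0, -1.0, -1.7]
width: 24.1
```

Emit:
jog_arm(
  travel=[
    [0.06, -0.1, 0],
    [0.12, -0.2, 0],
    [0.18, -0.3, 0],
    [0.24, -0.4, 0],
    [0.3, -0.5, 0],
    [0.36, -0.6, 0],
    [0.42, -0.7, 0],
    [0.4685, -0.81, 0],
    [0.4685, -0.81, 0],
    [0.4685, -0.81, 0],
  ],
  dr=[
    [0, 0, 0],
    [0, 0, 0],
    [0, 0, 0],
    [0, 0, 0],
    [0, 0, 0],
    [0, 0, 0],
    [0, 0, 0],
    [0, 0, 0],
    [0, 0, 0],
    [0, 0, 0],
  ],
)

```text
t: 14.3
ee_pos: [632.3, -235.1, 187.2]
orientation: [3.141, -0.042, 0.001]
ft_force: [-0.0, -0.3, -1.0]
width: 23.7
```

Run:
```python
from h import *
b=grab('wrist');save(b,'w5.png',None,1.4)
o=telemetry.get_obs();print(o['ee_pos'],o['orientation'],o['width'],o['ft_force'])
p=o['ee_pos'];u=np.array([.0215,.9998,0])
print(proj(b,p+138*u+[0,0,-16.9])*1.4, proj(b,[637.9-55*.0215,-55.7,26])*1.4)
```

```text
[ 632.0066332  -234.03485627  187.36272211] [ 3.14089007e+00 -3.99098129e-02  5.51182366e-04] 24.01631644206643 [ 0.0884266   0.23371256 -1.60782043]
[393.44036718 -43.37478842] [395.65499923 -30.89340996]
```

View pics/w5.png

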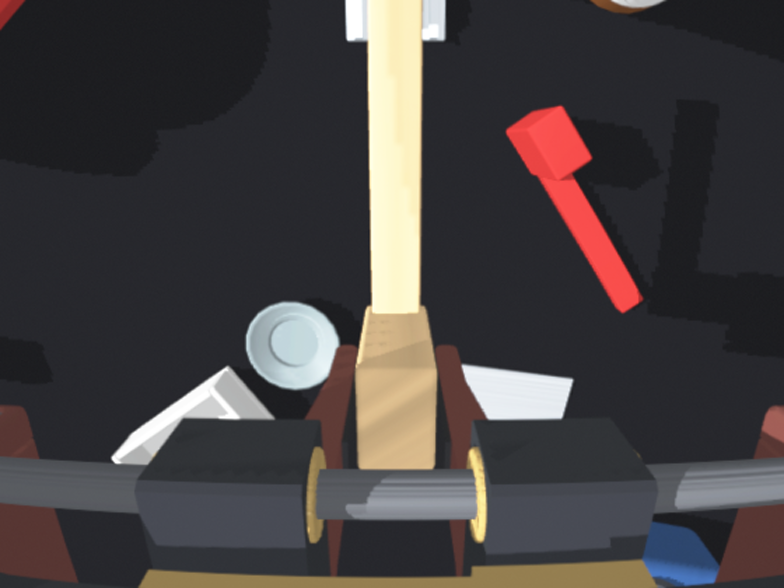

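The stick is held straight: the foot is centred at cols 368–422, in line with the guide rear at cols 347–445. Next I'll lower behind the carrier.

Emit:
jog_arm(
  travel=[
    [0, -0.01, -0.08],
    [0, -0.01, -0.16],
    [0, -0.01, -0.24],
    [0, -0.01, -0.3],
    [0, -0.01, -0.34],
    [0, -0.01, -0.36],
    [0, -0.01, -0.375],
    [0, -0.01, -0.3815],
    [0, -0.01, -0.3815],
    [0, -0.01, -0.3815],
  ],
  dr=[
    [0, 0, 0],
    [0, 0, 0],
    [0, 0, 0],
    [0, 0, 0],
    [0, 0, 0],
    [0, 0, 0],
    [0, 0, 0],
    [0, 0, 0],
    [0, 0, 0],
    [0, 0, 0],
  ],
)

```text
t: 15.35
ee_pos: [632.6, -238.3, 35.7]
orientation: [3.14, -0.04, 0.003]
ft_force: [-0.0, 0.5, -1.7]
width: 23.6
```

Run:
```python
from h import *
b=grab('side');save(b,'s2.png',(190,160,310,240),6)
o=telemetry.get_obs();print(o['ee_pos'],o['orientation'],o['width'],o['ft_force'])
```

```text
[ 632.54066723 -238.31841227   35.64861477] [ 3.14036662e+00 -4.00272773e-02  2.57650478e-03] 23.746860415592845 [-0.2175922   0.25716412 -1.39871735]
```

View pics/s2.png

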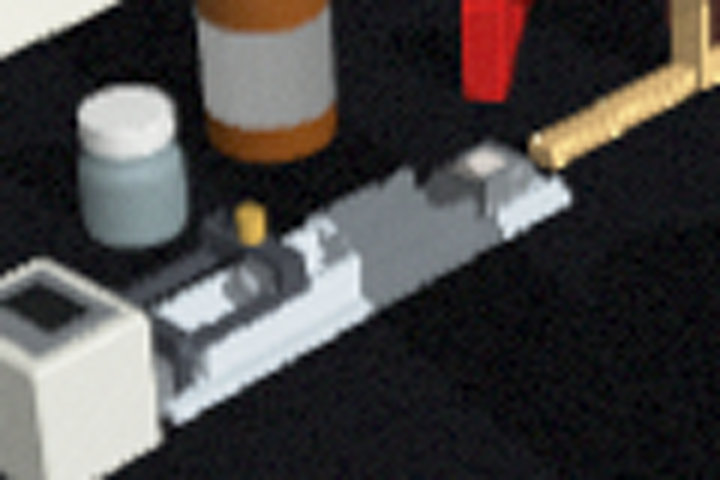

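The side view shows the stick's foot tip at (548,148), just behind the guide's apron, with the carrier at (485,165) in front of it. Next I'll push gently along the guide line.

Emit:
jog_arm(
  travel=[
    [0, 0.006, 0],
    [0, 0.012, 0],
    [0, 0.018, 0],
    [0, 0.024, 0],
    [0.001, 0.03, 0],
    [0.001, 0.036, 0],
    [0.001, 0.043, 0],
    [0.001, 0.05, 0],
    [0.0015, 0.057, 0],
    [0.0015, 0.064, 0],
  ],
  dr=[
    [0, 0, 0],
    [0, 0, 0],
    [0, 0, 0],
    [0, 0, 0],
    [0, 0, 0],
    [0, 0, 0],
    [0, 0, 0],
    [0, 0, 0],
    [0, 0, 0],
    [0, 0, 0],
  ],
)

```text
t: 16.4
ee_pos: [633.2, -212.5, 35.6]
orientation: [3.14, -0.04, 0.003]
ft_force: [-0.3, -0.2, -1.8]
width: 23.8
```

Emit:
jog_arm(
  travel=[
    [0, 0.008, 0],
    [0, 0.016, 0],
    [0, 0.024, 0],
    [0.001, 0.032, 0],
    [0.001, 0.04, 0],
    [0.001, 0.048, 0],
    [0.001, 0.056, 0],
    [0.0015, 0.064, 0],
    [0.0015, 0.072, 0],
    [0.002, 0.08, 0],
  ],
  dr=[
    [0, 0, 0],
    [0, 0, 0],
    [0, 0, 0],
    [0, 0, 0],
    [0, 0, 0],
    [0, 0, 0],
    [0, 0, 0],
    [0, 0, 0],
    [0, 0, 0],
    [0, 0, 0],
  ],
)

```text
t: 17.4
ee_pos: [634.0, -180.2, 35.7]
orientation: [3.14, -0.04, 0.003]
ft_force: [-0.9, 0.3, -1.8]
width: 23.6
```

Emit:
jog_arm(
  travel=[
    [0, 0.009, 0],
    [0, 0.018, 0],
    [0, 0.027, 0],
    [0.001, 0.036, 0],
    [0.001, 0.045, 0],
    [0.001, 0.054, 0],
    [0.0015, 0.063, 0],
    [0.0015, 0.072, 0],
    [0.002, 0.081, 0],
    [0.002, 0.09, 0],
  ],
  dr=[
    [0, 0, 0],
    [0, 0, 0],
    [0, 0, 0],
    [0, 0, 0],
    [0, 0, 0],
    [0, 0, 0],
    [0, 0, 0],
    [0, 0, 0],
    [0, 0, 0],
    [0, 0, 0],
  ],
)

```text
t: 18.4
ee_pos: [634.8, -143.9, 35.7]
orientation: [3.14, -0.04, 0.003]
ft_force: [-0.4, -0.4, -1.7]
width: 23.6
```

Emit:
jog_arm(
  travel=[
    [0, 0.01, 0],
    [0, 0.02, 0],
    [0, 0.03, 0],
    [0.001, 0.04, 0],
    [0.001, 0.05, 0],
    [0.001, 0.06, 0],
    [0.0015, 0.07, 0],
    [0.0015, 0.08, 0],
    [0.002, 0.09, 0],
    [0.002, 0.1, 0],
  ],
  dr=[
    [0, 0, 0],
    [0, 0, 0],
    [0, 0, 0],
    [0, 0, 0],
    [0, 0, 0],
    [0, 0, 0],
    [0, 0, 0],
    [0, 0, 0],
    [0, 0, 0],
    [0, 0, 0],
  ],
)

```text
t: 19.4
ee_pos: [635.6, -103.6, 35.7]
orientation: [3.14, -0.04, 0.003]
ft_force: [-0.8, -0.2, -1.7]
width: 24.0
```

Run:
```python
from h import *
b=grab('side');save(b,'s3.png',(190,160,310,240),6)
o=telemetry.get_obs();print(o['ee_pos'],o['ft_force'])
```

```text
[ 635.56972777 -103.05945563   35.66330843] [-0.89977056  0.55534058 -1.83243733]
```

View pics/s3.png

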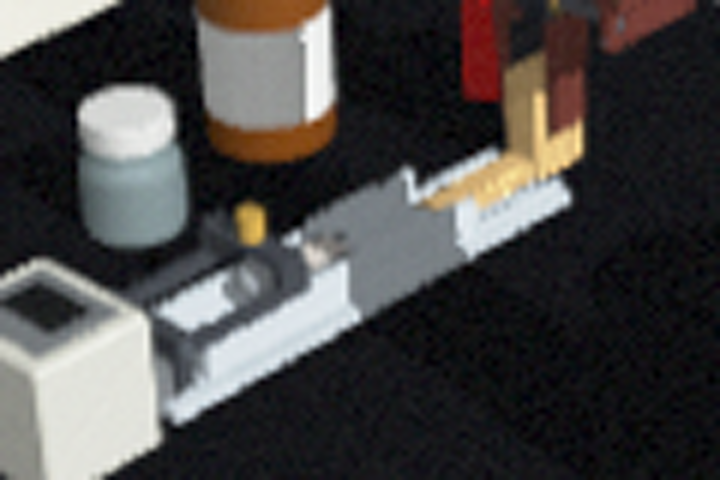

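The carrier's tile shows at (325,245), just ahead of the bridge, and the stick's foot follows it into the channel.

Emit:
jog_arm(
  travel=[
    [0, 0.005, 0],
    [0, 0.01, 0],
    [0, 0.015, 0],
    [0, 0.02, 0],
    [0.001, 0.025, 0],
    [0.001, 0.03, 0],
    [0.001, 0.035, 0],
    [0.001, 0.04, 0],
    [0.001, 0.045, 0],
    [0.001, 0.05, 0],
  ],
  dr=[
    [0, 0, 0],
    [0, 0, 0],
    [0, 0, 0],
    [0, 0, 0],
    [0, 0, 0],
    [0, 0, 0],
    [0, 0, 0],
    [0, 0, 0],
    [0, 0, 0],
    [0, 0, 0],
  ],
)

```text
t: 20.45
ee_pos: [636.3, -84.2, 36.0]
orientation: [3.139, -0.039, 0.004]
ft_force: [-0.2, -7.7, -1.3]
width: 23.7
```

Emit:
jog_arm(
  travel=[
    [0, 0.005, 0],
    [0, 0.01, 0],
    [0, 0.015, 0],
    [0, 0.02, 0],
    [0.001, 0.025, 0],
    [0.001, 0.03, 0],
    [0.001, 0.035, 0],
    [0.001, 0.04, 0],
    [0.001, 0.045, 0],
    [0.001, 0.05, 0],
  ],
  dr=[
    [0, 0, 0],
    [0, 0, 0],
    [0, 0, 0],
    [0, 0, 0],
    [0, 0, 0],
    [0, 0, 0],
    [0, 0, 0],
    [0, 0, 0],
    [0, 0, 0],
    [0, 0, 0],
  ],
)

```text
t: 21.45
ee_pos: [636.8, -64.1, 36.0]
orientation: [3.139, -0.039, 0.004]
ft_force: [0.0, -5.1, -2.1]
width: 23.9
```

Emit:
jog_arm(
  travel=[
    [0, 0.004, 0],
    [0, 0.008, 0],
    [0, 0.012, 0],
    [0, 0.016, 0],
    [0.001, 0.02, 0],
    [0.001, 0.024, 0],
    [0.001, 0.028, 0],
    [0.001, 0.032, 0],
    [0.001, 0.036, 0],
    [0.001, 0.04, 0],
  ],
  dr=[
    [0, 0, 0],
    [0, 0, 0],
    [0, 0, 0],
    [0, 0, 0],
    [0, 0, 0],
    [0, 0, 0],
    [0, 0, 0],
    [0, 0, 0],
    [0, 0, 0],
    [0, 0, 0],
  ],
)

```text
t: 22.45
ee_pos: [637.1, -47.9, 36.0]
orientation: [3.139, -0.039, 0.004]
ft_force: [-0.0, -4.5, -1.8]
width: 24.3
```

Emit:
jog_arm(
  travel=[
    [0, 0.003, 0],
    [0, 0.005, 0],
    [0, 0.008, 0],
    [0, 0.01, 0],
    [0, 0.013, 0],
    [0, 0.015, 0],
    [0, 0.018, 0],
    [0, 0.02, 0],
    [0, 0.022, 0],
    [0, 0.024, 0],
  ],
  dr=[
    [0, 0, 0],
    [0, 0, 0],
    [0, 0, 0],
    [0, 0, 0],
    [0, 0, 0],
    [0, 0, 0],
    [0, 0, 0],
    [0, 0, 0],
    [0, 0, 0],
    [0, 0, 0],
  ],
)

```text
t: 23.45
ee_pos: [637.1, -38.2, 36.0]
orientation: [3.139, -0.039, 0.004]
ft_force: [-0.1, -3.7, -1.6]
width: 23.5
```

Emit:
jog_arm(
  travel=[
    [0, 0.001, 0],
    [0, 0.002, 0],
    [0, 0.003, 0],
    [0, 0.004, 0],
    [0, 0.005, 0],
    [0, 0.006, 0],
    [0, 0.006, 0],
    [0, 0.007, 0],
    [0, 0.0075, 0],
    [0, 0.0075, 0],
  ],
  dr=[
    [0, 0, 0],
    [0, 0, 0],
    [0, 0, 0],
    [0, 0, 0],
    [0, 0, 0],
    [0, 0, 0],
    [0, 0, 0],
    [0, 0, 0],
    [0, 0, 0],
    [0, 0, 0],
  ],
)

```text
t: 24.45
ee_pos: [637.1, -35.1, 35.9]
orientation: [3.139, -0.039, 0.004]
ft_force: [0.1, -3.9, -1.5]
width: 23.9
```

Emit:
jog_arm(
  travel=[
    [0, 0.001, 0],
    [0, 0.001, 0],
    [0, 0.002, 0],
    [0, 0.002, 0],
    [0, 0.003, 0],
    [0, 0.003, 0],
    [0, 0.004, 0],
    [0, 0.004, 0],
    [0, 0.005, 0],
    [0, 0.005, 0],
  ],
  dr=[
    [0, 0, 0],
    [0, 0, 0],
    [0, 0, 0],
    [0, 0, 0],
    [0, 0, 0],
    [0, 0, 0],
    [0, 0, 0],
    [0, 0, 0],
    [0, 0, 0],
    [0, 0, 0],
  ],
)

```text
t: 25.45
ee_pos: [637.1, -33.0, 35.9]
orientation: [3.139, -0.039, 0.004]
ft_force: [-0.7, -2.7, -1.6]
width: 23.9
```

Emit:
jog_arm(
  travel=[
    [0, 0.001, 0],
    [0, 0.001, 0],
    [0, 0.002, 0],
    [0, 0.002, 0],
    [0, 0.003, 0],
    [0, 0.003, 0],
    [0, 0.004, 0],
    [0, 0.004, 0],
    [0, 0.005, 0],
    [0, 0.005, 0],
  ],
  dr=[
    [0, 0, 0],
    [0, 0, 0],
    [0, 0, 0],
    [0, 0, 0],
    [0, 0, 0],
    [0, 0, 0],
    [0, 0, 0],
    [0, 0, 0],
    [0, 0, 0],
    [0, 0, 0],
  ],
)

```text
t: 26.45
ee_pos: [637.0, -31.0, 35.9]
orientation: [3.139, -0.039, 0.004]
ft_force: [0.9, -1.6, -1.9]
width: 23.9
```

Emit:
jog_arm(
  travel=[
    [0, 0.001, 0],
    [0, 0.001, 0],
    [0, 0.002, 0],
    [0, 0.002, 0],
    [0, 0.003, 0],
    [0, 0.003, 0],
    [0, 0.004, 0],
    [0, 0.004, 0],
    [0, 0.005, 0],
    [0, 0.005, 0],
  ],
  dr=[
    [0, 0, 0],
    [0, 0, 0],
    [0, 0, 0],
    [0, 0, 0],
    [0, 0, 0],
    [0, 0, 0],
    [0, 0, 0],
    [0, 0, 0],
    [0, 0, 0],
    [0, 0, 0],
  ],
)

```text
t: 27.45
ee_pos: [637.1, -29.3, 36.0]
orientation: [3.139, -0.039, 0.004]
ft_force: [-0.5, -4.6, -1.6]
width: 23.5
```

Emit:
jog_arm(
  travel=[
    [0, 0.0005, 0],
    [0, 0.0005, 0],
    [0, 0.001, 0],
    [0, 0.001, 0],
    [0, 0.0015, 0],
    [0, 0.0015, 0],
    [0, 0.002, 0],
    [0, 0.002, 0],
    [0, 0.002, 0],
    [0, 0.002, 0],
  ],
  dr=[
    [0, 0, 0],
    [0, 0, 0],
    [0, 0, 0],
    [0, 0, 0],
    [0, 0, 0],
    [0, 0, 0],
    [0, 0, 0],
    [0, 0, 0],
    [0, 0, 0],
    [0, 0, 0],
  ],
)

```text
t: 28.45
ee_pos: [637.2, -29.0, 36.1]
orientation: [3.138, -0.039, 0.004]
ft_force: [-0.6, -7.0, 0.0]
width: 24.0
```

Emit:
jog_arm(
  travel=[
    [0, 0.0015, 0],
    [0, 0.0015, 0],
    [0, 0.002, 0],
    [0, 0.002, 0],
    [0, 0.0025, 0],
    [0, 0.0025, 0],
    [0, 0.003, 0],
    [0, 0.003, 0],
    [0, 0.0035, 0],
    [0, 0.0035, 0],
  ],
  dr=[
    [0, 0, 0],
    [0, 0, 0],
    [0, 0, 0],
    [0, 0, 0],
    [0, 0, 0],
    [0, 0, 0],
    [0, 0, 0],
    [0, 0, 0],
    [0, 0, 0],
    [0, 0, 0],
  ],
)

```text
t: 29.45
ee_pos: [637.3, -28.7, 36.3]
orientation: [3.137, -0.038, 0.004]
ft_force: [-0.0, -9.1, -0.1]
width: 23.7
```

Run:
```python
from h import *
b=grab('side');c=grab('top')
p=cv2.resize(b['pixels'][170:235,190:290],None,fx=7,fy=7,interpolation=2);q=cv2.resize(c['pixels'][140:180,205:320],(700,140*7//4),interpolation=2)
cv2.imwrite('pics/m1.png',cv2.resize(np.vstack([p[:,:,::-1][:350],q[:,:,::-1]]),None,fx=1,fy=1))
o=telemetry.get_obs();print(o['ee_pos'],o['ft_force'])
```

```text
[637.28805967 -28.73079409  36.30817958] [-1.20917152 -9.65964452  0.25834083]
```

View pics/m1.png

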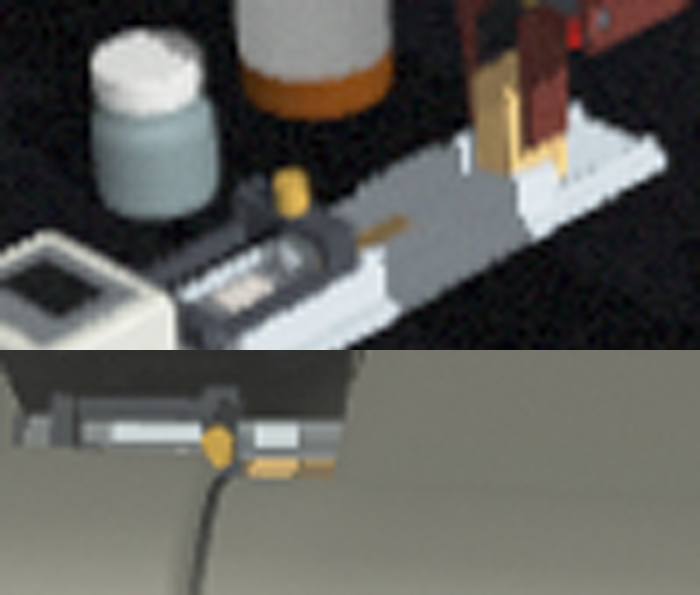

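In the side crop the carrier sits inside the head: its tile is at (245,293), the ball is behind it at (295,250), and the foot is under the bridge. The force is 9.7 N, so I'll press a little more.

Emit:
jog_arm(
  travel=[
    [0, 0.003, 0],
    [0, 0.003, 0],
    [0, 0.0035, 0],
    [0, 0.0035, 0],
    [0, 0.004, 0],
    [0, 0.004, 0],
    [0, 0.0045, 0],
    [0, 0.0045, 0],
    [0, 0.0045, 0],
    [0, 0.0045, 0],
  ],
  dr=[
    [0, 0, 0],
    [0, 0, 0],
    [0, 0, 0],
    [0, 0, 0],
    [0, 0, 0],
    [0, 0, 0],
    [0, 0, 0],
    [0, 0, 0],
    [0, 0, 0],
    [0, 0, 0],
  ],
)

```text
t: 30.55
ee_pos: [637.4, -28.4, 36.6]
orientation: [3.135, -0.037, 0.005]
ft_force: [-0.7, -11.6, 0.3]
width: 23.9
```

Emit:
jog_arm(
  travel=[
    [0, 0.004, 0],
    [0, 0.004, 0],
    [0, 0.0045, 0],
    [0, 0.0045, 0],
    [0, 0.005, 0],
    [0, 0.005, 0],
    [0, 0.005, 0],
    [0, 0.005, 0],
    [0, 0.005, 0],
    [0, 0.005, 0],
  ],
  dr=[
    [0, 0, 0],
    [0, 0, 0],
    [0, 0, 0],
    [0, 0, 0],
    [0, 0, 0],
    [0, 0, 0],
    [0, 0, 0],
    [0, 0, 0],
    [0, 0, 0],
    [0, 0, 0],
  ],
)

```text
t: 31.55
ee_pos: [637.5, -28.2, 36.9]
orientation: [3.133, -0.036, 0.005]
ft_force: [-1.1, -12.9, 1.3]
width: 24.1
```

```bash
cat > ball.py <<'E'
from h import *
def knob(p):
    p=p.astype(int);r=p[185:205,222:242];m=(r[...,0]-r[...,2]).clip(40,None)-40
    yy,xx=np.mgrid[185:205,222:242];return (m*yy).sum()/m.sum(),(m*xx).sum()/m.sum(),m.sum()
if __name__=='__main__':
    print(knob(load('side')['pixels']))
    for n in ('s2','s3'):
        i=cv2.imread(f'pics/{n}.png')[:,:,::-1];i=cv2.resize(i,(120,80),interpolation=cv2.INTER_AREA)
        f=np.zeros((420,560,3),np.uint8);f[160:240,190:310]=i;print(n,knob(f))
    print(knob(grab('side')['pixels']));o=telemetry.get_obs();print(o['ee_pos'],o['ft_force'])
E
python3 ball.py
```

```text
(np.float64(192.7443507588533), np.float64(232.60303541315346), np.int64(2965))
s2 (np.float64(192.58049480100394), np.float64(232.75259949802796), np.int64(2789))
s3 (np.float64(192.57482269503546), np.float64(232.76666666666668), np.int64(2820))
(np.float64(192.72754895340987), np.float64(232.58305199189738), np.int64(2962))
[637.5207935  -28.17228462  36.87166486] [ -0.83009183 -12.72846444   0.71800719]
```

Emit:
jog_arm(
  travel=[
    [0, -0.005, 0],
    [0, -0.02, 0],
    [-0.001, -0.05, 0],
    [-0.002, -0.09, 0],
    [-0.003, -0.14, 0],
    [-0.004, -0.19, 0],
    [-0.005, -0.24, 0],
    [-0.006, -0.29, 0],
    [-0.007, -0.34, 0],
    [-0.008, -0.38, 0],
  ],
  dr=[
    [0, 0, 0],
    [0, 0, 0],
    [0, 0, 0],
    [0, 0, 0],
    [0, 0, 0],
    [0, 0, 0],
    [0, 0, 0],
    [0, 0, 0],
    [0, 0, 0],
    [0, 0, 0],
  ],
)

```text
t: 32.6
ee_pos: [634.0, -182.3, 36.8]
orientation: [3.133, -0.038, 0.005]
ft_force: [-0.7, -0.8, -1.8]
width: 23.7
```

Emit:
jog_arm(
  travel=[
    [-0.001, -0.03, 0],
    [-0.002, -0.07, 0],
    [-0.003, -0.11, 0],
    [-0.003, -0.14, 0],
    [-0.003, -0.16, 0],
    [-0.003, -0.16, 0],
    [-0.003, -0.16, 0],
    [-0.003, -0.16, 0],
    [-0.003, -0.16, 0],
    [-0.003, -0.16, 0],
  ],
  dr=[
    [0, 0, 0],
    [0, 0, 0],
    [0, 0, 0],
    [0, 0, 0],
    [0, 0, 0],
    [0, 0, 0],
    [0, 0, 0],
    [0, 0, 0],
    [0, 0, 0],
    [0, 0, 0],
  ],
)

```text
t: 33.6
ee_pos: [632.9, -245.7, 36.8]
orientation: [3.133, -0.037, 0.005]
ft_force: [-0.6, -0.8, -1.8]
width: 23.8
```

Run:
```python
from h import *
from ball import knob
b=grab('side');print(knob(b['pixels']))
p=cv2.resize(b['pixels'][150:235,190:320],None,fx=6,fy=6,interpolation=2)
cv2.imwrite('pics/m2.png',p[:,:,::-1])
o=telemetry.get_obs();print(o['ee_pos'],o['orientation'],o['ft_force'])
```

```text
(np.float64(192.56430268069224), np.float64(232.71530369867662), np.int64(2947))
[ 632.88320735 -245.84527413   36.85256349] [ 3.13299243 -0.03730508  0.00544272] [-0.56273484 -0.27178578 -1.86708793]
```

View pics/m2.png

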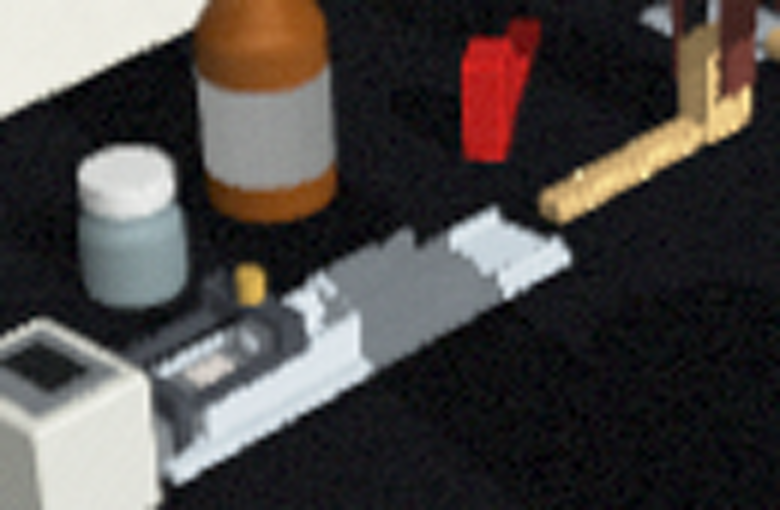

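The carrier stays in the head: its tile is at raw (224.7,211.7), against (225,211.9) while pressed. The stick is clear of the guide, so I'll lower it.

Emit:
jog_arm(
  travel=[
    [0, 0, -0.003],
    [0, 0, -0.006],
    [0, 0, -0.009],
    [0, 0, -0.012],
    [0, 0, -0.014],
    [0, 0, -0.016],
    [0, 0, -0.018],
    [0, 0, -0.0195],
    [0, 0, -0.0195],
    [0, 0, -0.0195],
  ],
  dr=[
    [0.005, 0, 0],
    [0.005, 0, 0],
    [0.005, 0, 0],
    [0.005, 0, 0],
    [0.005, 0, 0],
    [0.005, 0, 0],
    [0.005, 0, 0],
    [0.005, 0, 0],
    [0.005, 0, 0],
    [0.005, 0, 0],
  ],
)

```text
t: 34.65
ee_pos: [632.9, -245.8, 29.1]
orientation: [3.141, -0.037, 0.005]
ft_force: [0.6, 0.1, -1.6]
width: 23.8
```

Run:
```python
from h import *
b=load('side');print('tile',atz(b,224.7,211.7,26),dep(b,224.7,211.7))
o=telemetry.get_obs();print(o['ee_pos'],o['orientation'],o['ft_force'])
```

```text
tile [639.22017785 136.79387141  26.        ] [634.59869209 140.69690721  29.83112921]
[ 632.94188017 -245.83867845   29.09267005] [ 3.14081457 -0.03740306  0.0054735 ] [ 0.64891171  0.10903736 -1.57195358]
```

Emit:
jog_arm(
  travel=[
    [0, 0, -0.001],
    [0, 0, -0.0015],
    [0, 0, -0.002],
    [0, 0, -0.002],
    [0, 0, -0.0025],
    [0, 0, -0.0025],
    [0, 0, -0.003],
    [0, 0, -0.003],
    [0, 0, -0.003],
    [0, 0, -0.003],
  ],
  dr=[
    [0, 0, 0],
    [0, 0, 0],
    [0, 0, 0],
    [0, 0, 0],
    [0, 0, 0],
    [0, 0, 0],
    [0, 0, 0],
    [0, 0, 0],
    [0, 0, 0],
    [0, 0, 0],
  ],
)

```text
t: 35.65
ee_pos: [633.0, -245.8, 29.0]
orientation: [3.141, -0.037, 0.006]
ft_force: [-2.9, 1.3, 8.6]
width: 23.7
```

Emit:
jog_arm(
  travel=[
    [0, 0, 0],
    [0, 0, 0],
    [0, 0, 0],
    [0, 0, 0],
    [0, 0, 0],
    [0, 0, 0],
    [0, 0, 0],
    [0, 0, 0],
    [0, 0, 0],
    [0, 0, 0],
  ],
  dr=[
    [0, 0, 0],
    [0, 0, 0],
    [0, 0, 0],
    [0, 0, 0],
    [0, 0, 0],
    [0, 0, 0],
    [0, 0, 0],
    [0, 0, 0],
    [0, 0, 0],
    [0, 0, 0],
  ],
  hand=0,
)

```text
t: 36.65
ee_pos: [633.0, -245.8, 29.0]
orientation: [3.141, -0.037, 0.006]
ft_force: [-0.6, -0.5, -0.4]
width: 43.8
```

Emit:
jog_arm(
  travel=[
    [0, 0, 0.03],
    [0, 0, 0.08],
    [0, 0, 0.16],
    [0, 0, 0.24],
    [0, 0, 0.32],
    [0, 0, 0.4],
    [0, 0, 0.43],
    [0, 0, 0.43],
    [0, 0, 0.43],
    [0, 0, 0.43],
  ],
  dr=[
    [0, 0, 0],
    [0, 0, 0],
    [0, 0, 0],
    [0, 0, 0],
    [0, 0, 0],
    [0, 0, 0],
    [0, 0, 0],
    [0, 0, 0],
    [0, 0, 0],
    [0, 0, 0],
  ],
)

```text
t: 37.65
ee_pos: [631.9, -245.4, 198.9]
orientation: [-3.141, 0.037, -0.001]
ft_force: [-0.3, 0.1, -0.2]
width: 43.7
```

Run:
```python
from h import *
b=grab('side');c=grab('wrist')
p=cv2.resize(b['pixels'][150:235,190:330],None,fx=4,fy=4,interpolation=2)
q=cv2.resize(c['pixels'][:315],(560,315*560//560))[:240]
cv2.imwrite('pics/m3.png',np.vstack([p,q])[:,:,::-1])
```

```text
(no output)
```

The picture limit is reached, so I'll check numerically.

Run:
```python
from h import *
c=load('wrist');b=load('side');t0=np.array([632.9,-245.8,0]);u=np.array([.0215,.9998,0])
for n,P in [('handle top',t0+[0,0,60]),('foot near',t0+35*u+[0,0,12]),('foot mid',t0+80*u+[0,0,12]),('foot tip-8',t0+130*u+[0,0,12]),('past tip',t0+145*u)]:
    x,y=proj(c,P);i,j=int(y),int(x)
    if 0<=i<420 and 0<=j<560: print(n,dep(c,x,y).round(1),c['pixels'][i,j])
g=b['pixels'].astype(int).min(2)
for (x0,y0,x1,y1) in [(215,205,235,220)]:
    s=g[y0:y1,x0:x1];yy,xx=np.nonzero(s>170);print('bright',len(xx),xx.mean()+x0,yy.mean()+y0)
import cv2
m=cv2.imread('pics/m2.png')[:,:,::-1];m=cv2.resize(m,(130,85),interpolation=3)
d=np.abs(m[35:85,0:60].astype(int)-b['pixels'][185:235,190:250]).max(2);print('change vs m2',(d>40).sum(),d.mean())
```

```text
handle top [ 632.9 -245.9   59.6] [255 252 221]
foot near [ 633.7 -210.8   11.8] [255 253 226]
foot mid [ 634.6 -165.8   12. ] [255 252 221]
foot tip-8 [ 635.7 -115.8   12. ] [254 249 212]
past tip [ 636.  -100.7   -0.9] [44 45 51]
bright 90 227.14444444444445 213.6888888888889
change vs m2 22 4.882666666666666
```

The stick is flat on the bench (handle top 59.6 mm, foot top 12 mm along its length) with its tip short of the guide. The head and carrier area is essentially unchanged.

```bash
python3 -c "
from workcell import ticket
print(ticket.close_job())"
```

```text
the job is handed in; nothing more can be done
None
```

The carrier is docked against the stop, the stick is back on the bench, and the job was handed in at about 38 s. Handing in gives no verdict.

- **Loading:** I laid the carrier on the apron about 55 mm before the channel mouth and let go of it. A wrist picture showed it straight between the ledges.
- **Pushing:** I pushed it with the wooden stick. Force was about 8 N going under the ball and fell to 1.6 N as the tail went by. It then rose steadily at the stop to a final 12.9 N. Force is only read at the end of each one-second move, so brief peaks in between were not seen.
- **Docked position:** After I drew the stick out, the carrier had not sprung back. Its tile measured about 137 mm past the mouth, against 136 mm expected from the docking head's position.
- **Stick:** It stands foot down behind the guide, not at its original spot. The handle top measured 59.6 mm and the foot top 12 mm along its length. The tip is about 15 mm short of the guide.

**Not directly checked:**
- **Catch:** I inferred that the catch is down from the force dip and from the carrier staying put. The visible knob never moved in the pictures, so it proves nothing on its own.
- **Last picture:** The final one could not be viewed because the picture limit was reached. Those last checks are from depth and pixel numbers, and 22 pixels near the head differed from the earlier image, which I took as noise.
- **Bystanders:** I saw nothing disturbed in the pictures I viewed, but did not measure their positions at the end.

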